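Swing the hold-down arms over a circuit board

TASK

Secure the circuit board in its fixture for rework: with a fingertip, push each of the two swing arms round on its pivot until it lies over the board, straight across the board's long edge, so that the two arms point at each other. Leave the board lying flat in its place, do not lift anything, and leave the other things on the fixture and the bench where they are.

Things in the scene. Friction and masses are not known exactly. Their poses are not given: they have to be found in the camera images.
- fixture: board fixture fixed to the bench: dark steel plate 180 mm (x) by 260 mm (y), 10 mm thick; origin: centre of its underside on the table, z up. Two posts, 20 mm across, at y = +105 mm (left) and -105 mm (right), x = 0, each carry a swing arm. Low pins round the board rise to 18 mm above the table
- swing_left (a joint): angle of the left swing arm, rad. 0: straight across the board's long edge (fixture -y), pointing at the other pivot. Grows clockwise seen from above; at 1.57 it points to fixture -x, off the board. Begins at 1.0 to 2.2: close it by pushing counter-clockwise. End stops at -0.6 and 2.7, none at 0. Friction pivot (0.09 N m, about 1.5 N at 60 mm); stays where left
- swing_left_pivot (a point): point on the left arm's upright pivot axis, mid-height of the arm, at (0, 105, 35) mm in the fixture's frame
- swing_left_tip (a point): middle of the left arm's free end, 75 mm from the pivot. The arm is a straight aluminium bar 12 mm wide, from 28 to 42 mm above the table, with a 24 mm round hub at the pivot; under it, 68 mm from the pivot, a rubber foot 10 mm across reaches down to 15 mm above the table (2 mm above the board)
- swing_right (a joint): angle of the right swing arm, rad. 0: straight across the board's long edge (fixture +y), pointing at the other pivot. Grows clockwise seen from above; at 1.57 it points to fixture +x, off the board. Begins at 1.0 to 2.2: close it by pushing counter-clockwise. End stops at -0.6 and 2.7, none at 0. Friction pivot (0.09 N m, about 1.5 N at 60 mm); stays where left
- swing_right_pivot (a point): point on the right arm's upright pivot axis, mid-height of the arm, at (0, -105, 35) mm in the fixture's frame
- swing_right_tip (a point): middle of the right arm's free end, 75 mm from the pivot. The arm is a straight aluminium bar 12 mm wide, from 28 to 42 mm above the table, with a 24 mm round hub at the pivot; under it, 68 mm from the pivot, a rubber foot 10 mm across reaches down to 15 mm above the table (2 mm above the board)
- board: loose green circuit board, 140 mm (x) by 110 mm (y), lying amid the fixture between the pins (about 2 mm of play); origin: centre of its underside, 10 mm above the table. Bare board 3 mm thick (top at 13 mm); parts on it reach at most 25 mm above the table, within 22 mm of its long centre line or over 45 mm from its short one; the ground the arms sweep is bare
- screw_cup: small open steel cup, 34 mm across, 24 mm high, standing on the fixture plate (bystander); origin: centre of its underside
- capacitor: loose black can capacitor, 22 mm across, 36 mm high, standing on the fixture plate (bystander); origin: centre of its underside
- screwdriver: screwdriver, 170 mm long, lying on the table just beyond the fixture (bystander)
- solder_reel: grey reel, 60 mm across, 42 mm high, on the table to one side (bystander); origin: centre of its underside
- mug: white ceramic mug, 76 mm across, 85 mm high (bystander); origin: centre of its underside
- flux_bottle: small white bottle, 44 mm across, 100 mm high (bystander); origin: centre of its underside
- parts_tray: grey compartment tray, 120 x 80 mm, 30 mm high (bystander); origin: centre of its underside
- tweezers: steel tweezers, about 130 mm long, 8 mm high, lying beyond the fixture (bystander)
There are look-alikes about, which are no part of the job. What is shaped like the board but pink or purple is not meant.

How it is judged:
By the outcome, as a careful person would: the job done as asked, in the order asked, and still so for the second after the job is handed in, with the robot touching nothing.
It also fails if it takes over 48 s, if anything falls off the work surface, if the arm or the gripper's body presses on something with over 40 N, if the wrist force passes 120 N, or if a joint passes its speed limit or range.

ROBOT

A 6-joint arm with a two-finger parallel gripper is mounted at the origin on the work surface. World frame = base frame: x ahead of the robot, y to its left, z up, the work surface at z = 0. Lengths are in m, angles in rad, forces in N, time in s.
With the tool pointing down it reaches from about 0.325 to 0.85 m from the base axis. Payload 15.5 kg.
Tool frame: the origin (TCP) lies at the very end of the fingers, on their centre line; the grasp point (between the pads) lies 19 mm behind it; z points along the fingers, y is the line along which they close (so a half turn about z gives the same grasp; the last joint's range is limited). The gripper opens to 91 mm and grips with 3 to 60 N. Pads are 32 mm wide; open, the fingers measure 118 mm over their backs; the gripper's body (76 mm by 178 mm) begins 60 mm behind the grasp point.
Start: joints at [-1.337, 0.494, 1.345, -0, 1.302, -0.096], TCP at [0.202, -0.592, 0.214] pointing down, gripper open.
Joint ranges: [-2.91, 2.91], [-0.82, 2.16], [0.22, 2.67], [-1.22, 4.37], [0.12, 2.79], [-3.08, 3.08]. Speed limits (rad/s): [1.89, 1.89, 2.57, 3.01, 3.01, 3.01].

INTERFACE

Orientations are given as a unit quaternion [w, x, y, z].
In Python, from cell import ctrl gives the robot as it stands. The module is installed in compiled form; this text tells all that it offers. Calls block until the motion is done:
- ctrl.move_ptp(position, orientation): joint-space move of the TCP to a pose.
- ctrl.move_l(position, rot=None, vel=0.15, force_limit=None): straight line of the TCP; rot=None keeps the orientation; vel is the mean speed in m/s. With force_limit (N) it stops when the force on the tool has changed by that much, and returns True; else False.
- ctrl.move_j(angles): joint-space move.
- ctrl.gripper_open() and ctrl.gripper_close(strength=None): open the fingers fully, or close them until they stop; strength is the grip in N (None keeps the last).
- ctrl.hold(seconds).
- ctrl.solve_ik(position, orientation): joint angles nearest the present ones, or None.
- ctrl.observe(): the state.
- ctrl.capture(name): name is "scene" or "top" or "wrist"; returns (picture, depth): 480x640x3 uint8, red, green, blue; 480x640 float32, m along the optical axis (not along the pixel's ray), 0 where there is no reading.
- ctrl.calibration(name): a dict with "vfov" (degrees; the focal length in pixels is half the picture's height over the tangent of half this angle, whatever the lens; pixels are square), "cx", "cy" (the principal point, pixels), "position" and "orientation" of the camera in the world. Camera axes: x right, y down, z forward; pixel columns grow to the right and rows downward; lengths in m; the calibration is good to about 2 mm. A picture is of the moment at which its call begins: read the wrist's pose just before it. calibration takes no time and is no camera call; for the wrist camera it gives the pose at the moment of the call.
A pose or a line that the arm cannot do raises ctrl.MotionError and nothing moves.
- ctrl.close_job(): hands the job in; it is judged then, once.
The state is a dict: "time": time; "qpos": joint angles; "qvel": joint speeds; "effort": joint torques, N m; "eef_pos": TCP position; "ee_rot": TCP orientation; "wrist_force": force on the tool from outside, world axes, zero at the start; "moment": the same for the moment, N m; "width": finger opening in m; "gripper_force": force on a finger pad.
Only numpy, scipy, OpenCV 4.12 (cv2) and the standard library are available. Lean on these libraries where they do the work, as an engineer would, in place of code of your own. Each camera call takes 0.05 s, during which the arm holds its last target. There are 200 camera calls.

## Working session

There is one attempt and no reset: what is moved stays moved. The work goes in short steps, each a Python script; the robot and the scene stay as the last script left them, time stands still between calls to the robot, and variables do not carry over. Pictures are saved under pics/ and viewed, at most 10 in all, crops included, and the job is handed in when it is done.

```bash
mkdir -p pics; cat > h.py <<'E'
import numpy as np, cv2
from scipy.spatial.transform import Rotation as R
from cell import ctrl
def q2R(q): return R.from_quat([q[1],q[2],q[3],q[0]]).as_matrix()
def cloud(d,c):
    f=240/np.tan(np.radians(c["vfov"])/2)
    v,u=np.mgrid[0:480,0:640]
    p=np.stack([(u-c["cx"])/f*d,(v-c["cy"])/f*d,d],-1)
    return p@q2R(c["orientation"]).T+np.array(c["position"])
def ray(u,v,z,c):
    f=240/np.tan(np.radians(c["vfov"])/2)
    r=q2R(c["orientation"])@np.array([(u-c["cx"])/f,(v-c["cy"])/f,1]); o=np.array(c["position"])
    return o+r*(z-o[2])/r[2]
E
python3 - <<'E'
from h import *
for n in("top","scene"):
    c=ctrl.calibration(n); p,d=ctrl.capture(n); print(n,c)
    np.savez(n+"0.npz",p=p,d=d); cv2.imwrite(f"pics/{n}0.png",p[...,::-1])
print(ctrl.observe())
E
```

```text
top {'vfov': 54.66176714058513, 'cx': 316.472216385838, 'cy': 238.26835369827828, 'position': array([0.36713231, 0.01116226, 1.12798361]), 'orientation': array([ 0.04244499, -0.7011674 ,  0.71061355, -0.03988841])}
scene {'vfov': 51.123368629520996, 'cx': 318.345100993178, 'cy': 239.28574960043278, 'position': array([ 1.35740706, -0.18492428,  0.74042542]), 'orientation': array([-0.33766998,  0.70150983,  0.56763605, -0.2676794 ])}
{'time': 0.1, 'qpos': array([-1.33747840e+00,  4.94135227e-01,  1.34604777e+00,  1.59652352e-05,
        1.30249683e+00, -9.55147312e-02]), 'qvel': array([-0.00160449, -0.00183128, -0.00124368,  0.00143134,  0.00130791,
        0.00063252]), 'effort': array([ 1.18753625e-03, -8.80239058e+01, -3.82543409e+01,  7.08913570e-02,
        4.82379331e-02, -3.60168804e-05]), 'eef_pos': array([ 0.20175934, -0.59119002,  0.21339632]), 'ee_rot': array([-5.42826364e-04,  9.86514258e-01,  1.63674446e-01, -2.97467281e-05]), 'wrist_force': array([-0.57849839, -0.41985788, -0.39494122]), 'moment': array([-0.00552531, -0.00523421,  0.0150983 ]), 'gripper_force': 0.0, 'width': 0.09101888810969115}
```

View pics/top0.png

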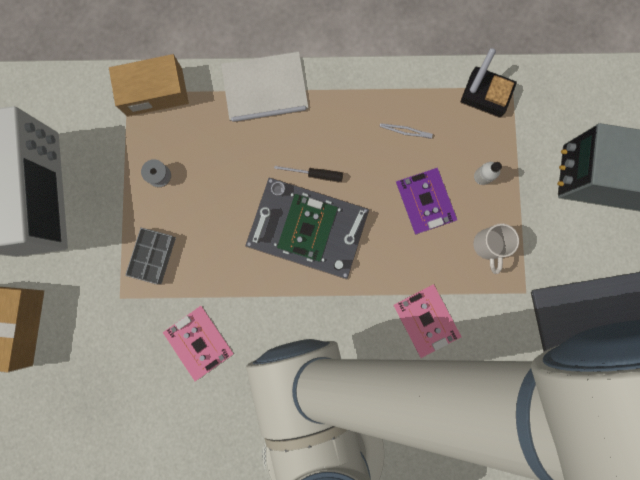

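View pics/scene0.png

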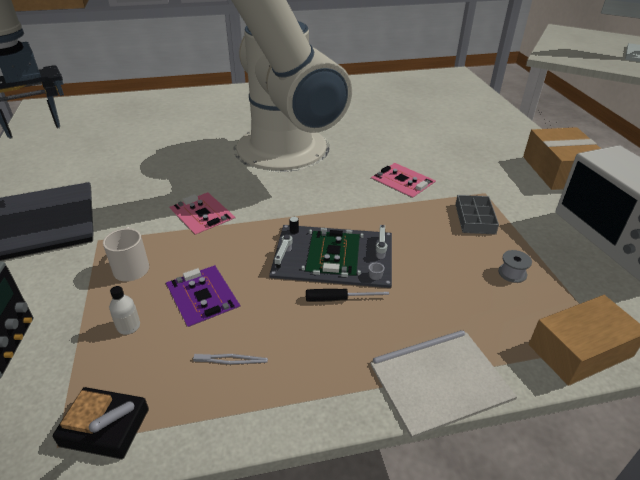

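```bash
python3 - <<'E'
from h import *
z=np.load("top0.npz");p,d=z["p"],z["d"];c=ctrl.calibration("top");P=cloud(d,c)
cv2.imwrite("pics/crop0.png",cv2.resize(p[165:290,235:385,::-1],None,fx=5,fy=5,interpolation=cv2.INTER_CUBIC))
roi=np.zeros((480,640),bool);roi[170:285,240:380]=1
v,u=np.mgrid[0:480,0:640]
# plate: dark bluish-grey, low value
hsv=cv2.cvtColor(p,cv2.COLOR_RGB2HSV)
print("z plate",np.median(P[215:222,275:282,2]),"table",np.median(P[270:280,200:220,2]))
plate=roi&(p.astype(int).sum(-1)<330)&(P[...,2]<.05)&(hsv[...,0]>95)&(hsv[...,0]<135)
n,l,s,_=cv2.connectedComponentsWithStats(cv2.morphologyEx((roi&(P[...,2]>.005)&(P[...,2]<.06)).astype(np.uint8),cv2.MORPH_OPEN,np.ones((3,3))))
k=1+np.argmax(s[1:,4]);pts=np.argwhere(l==k)[:,::-1].astype(np.float32)
rect=cv2.minAreaRect(pts);W=[ray(*b,.01,c) for b in cv2.boxPoints(rect)];print(rect,np.round(W,4))
W=np.array(W);print("sides",[np.linalg.norm(W[i]-W[(i+1)%4]) for i in range(4)],"ctr",W.mean(0))
g=roi&(hsv[...,0]>40)&(hsv[...,0]<85)&(hsv[...,1]>100)
r2=cv2.minAreaRect(np.argwhere(g)[:,::-1].astype(np.float32));B=np.array([ray(*b,.013,c) for b in cv2.boxPoints(r2)]);print("board",r2,B.mean(0),[np.linalg.norm(B[i]-B[(i+1)%4]) for i in range(4)])
# tall bits
t=(roi&(P[...,2]>.029)).astype(np.uint8)
n,l,s,ce=cv2.connectedComponentsWithStats(t)
for i in range(1,n):
    if s[i,4]<15: continue
    q=P[l==i];r=cv2.minAreaRect((q[:,:2]*1000).astype(np.float32));print(s[i],ce[i],"z",np.median(q[:,2]),q[:,2].max(),"rect",r)
E
```

```text
z plate 0.009447679889513783 table 0.0011984680721225383
((306.8561706542969, 227.6433563232422), (107.47881317138672, 73.7241439819336), 17.84020233154297) [[ 0.4809  0.189   0.01  ]
 [ 0.6539  0.1342  0.01  ]
 [ 0.5681 -0.1155  0.01  ]
 [ 0.3982 -0.0569  0.01  ]]
sides [np.float64(0.18148083095453346), np.float64(0.2640625852869685), np.float64(0.1797649864372687), np.float64(0.25946390945780157)] ctr [0.52526322 0.03770729 0.01      ]
board ((307.1500244140625, 227.05001831054688), (43.32319641113281, 54.391170501708984), 18.434947967529297) [0.52577558 0.03653846 0.013     ] [np.float64(0.1331745744430376), np.float64(0.10592714895197197), np.float64(0.13265127116403633), np.float64(0.10456788486829142)]
[271 182  14  14  65] [277.16923077 187.76923077] z 0.03362955054599248 1.1279836054175167 rect ((503.2880859375, 54.61803436279297), (283.9938049316406, 32.476173400878906), 24.2248477935791)
[253 208  18  35 236] [261.02542373 223.29237288] z 0.042500568958234286 1.1279836054175167 rect ((453.00372314453125, 101.89523315429688), (239.8882293701172, 69.85113525390625), 30.342214584350586)
[344 210  21  35 219] [353.68493151 228.96803653] z 0.04238038288622903 1.1279836054175167 rect ((460.44183349609375, -46.69750213623047), (22.08894157409668, 218.9675750732422), 62.49605178833008)
[334 260   9  10  72] [338.18055556 264.61111111] z 0.04620253223021298 0.0512851478506986 rect ((431.63934326171875, -35.146934509277344), (18.74507713317871, 21.107765197753906), 88.96683502197266)
```

View pics/crop0.png

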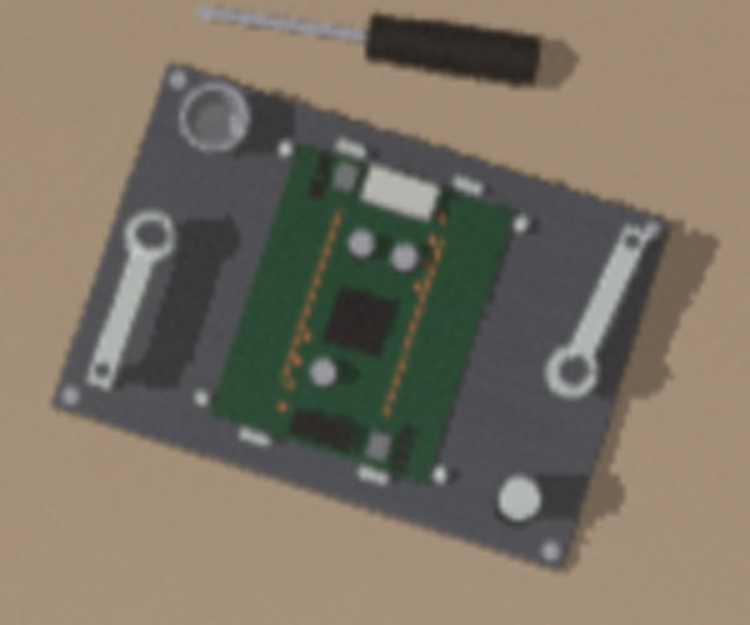

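The crop shows the left hub at crop (150,237), i.e. pixel (265,212.4), with its arm pointing down to about (254.6,240). The right hub is at (571,370), pixel (349.2,239), with its arm pointing up to about (362,211). The cup is up left and the capacitor (white top) at crop (519,497), both away from the sweeps.

```bash
cat >> h.py <<'E'
def hubs():
    return np.load("fix.npy")
def frame():
    L,Rr=hubs()
    y=(L-Rr)/np.linalg.norm(L-Rr); return np.array([[y[1],y[0]],[-y[0],y[1]]])  # columns: fixture x, y in world
def en(side,th):
    F=frame(); s=1 if side=="L" else -1
    return F@(s*np.array([-np.sin(th),-np.cos(th)])), F@(s*np.array([np.cos(th),-np.sin(th)]))
def pose(side,th,gap,z,r=.053,flip=0):
    e,n=en(side,th); piv=hubs()[0 if side=="L" else 1]
    p=piv+r*e-(.0195+gap)*n
    psi=np.arctan2(n[1],n[0])+np.pi/2+flip*np.pi   # tool y = n when flip 0
    q=R.from_euler("z",psi)*R.from_euler("x",np.pi); x=q.as_quat()
    return [p[0],p[1],z],[x[3],x[0],x[1],x[2]]
E
python3 - <<'E'
from h import *
z=np.load("top0.npz");p=z["p"];c=ctrl.calibration("top")
L=ray(265,212.4,.042,c)[:2];Rr=ray(349.2,239,.042,c)[:2]
print("hubs",L,Rr,"dist",np.linalg.norm(L-Rr),"mid",(L+Rr)/2)
np.save("fix.npy",[L,Rr]);F=frame();print("yaw",np.degrees(np.arctan2(F[1,0],F[0,0])))
for s,h,t in(("L",L,(255.2,239)),("R",Rr,(361.6,212.5))):
    w=ray(*t,.042,c)[:2];e=F.T@(w-h)*(1 if s=="L" else -1);print(s,"reach",np.linalg.norm(e),"theta",np.arctan2(-e[0],-e[1]))
for s in "LR":
  for f in(0,1):
    for th in(1.6,.8,0): 
        q=ctrl.solve_ik(*pose(s,th,.015,.031,flip=f)); print(s,f,th,None if q is None else np.round(q,2))
E
```

```text
hubs [0.55766838 0.13548715] [ 0.49146833 -0.06273376] dist 0.20898318999654691 mid [0.52456836 0.03637669]
yaw -18.46782730058039
L reach 0.06727589530540096 theta 1.599099622571757
R reach 0.06988884975349313 theta 1.7034136171741459
L 0 1.6 [ 0.24  0.64  1.7  -0.    0.8   2.16]
L 0 0.8 [ 0.17  0.61  1.8  -0.    0.74  1.29]
L 0 0 [ 0.07  0.61  1.79 -0.    0.74  0.39]
L 1 1.6 [ 0.24  0.64  1.7   0.    0.8  -0.98]
L 1 0.8 [ 0.17  0.61  1.8   0.    0.74 -1.85]
L 1 0 [ 0.07  0.61  1.79 -0.    0.74 -2.75]
R 0 1.6 [-0.32  0.63  1.73  0.    0.78 -1.54]
R 0 0.8 [-0.23  0.64  1.69  0.    0.81 -2.25]
R 0 0 [-0.15  0.63  1.73 -0.    0.78 -2.97]
R 1 1.6 [-0.32  0.63  1.73 -0.    0.78  1.6 ]
R 1 0.8 [-0.23  0.64  1.69 -0.    0.81  0.89]
R 1 0 [-0.15  0.63  1.73 -0.    0.78  0.17]
```

```bash
cat >> h.py <<'E'
def push(side,th0,th1,n=10,gap0=.015,vel=.07,z=.031):
    f=0 if side=="L" else 1
    P=lambda th,g,zz:pose(side,th,g,zz,flip=f)
    ctrl.move_ptp(*P(th0,gap0,.12))
    if ctrl.move_l(P(th0,gap0,z)[0],vel=.12,force_limit=8):
        print("descent contact",ctrl.observe()["eef_pos"]); ctrl.move_l(P(th0,gap0,.12)[0]); return
    for th in np.linspace(th0,th1,n+1):
        a,b=P(th,0,z)
        if ctrl.move_l(a,b,vel=vel,force_limit=25): print("stopped at",th,ctrl.observe()["wrist_force"]); break
    o=ctrl.observe();print(side,"end",np.round(o["wrist_force"],2),o["eef_pos"],o["time"])
    thb=th
    ctrl.move_l(P(thb,.012,z)[0],vel=.07); ctrl.move_l(P(thb,.012,.12)[0],vel=.2)
E
python3 - <<'E'
from h import *
ctrl.gripper_close(10); print(ctrl.observe()["time"],ctrl.observe()["width"])
push("L",1.62,.07)
p,d=ctrl.capture("top");np.savez("top1.npz",p=p,d=d);cv2.imwrite("pics/t1.png",cv2.resize(p[130:310,190:430,::-1],None,fx=3,fy=3))
p,d=ctrl.capture("wrist");cv2.imwrite("pics/w1.png",p[...,::-1]);print(ctrl.calibration("wrist"),ctrl.observe()["time"])
E
```

```text
1.4667 0.00029806080698176315
L end [ 0.89 -0.17 -0.8 ] [0.51932102 0.09425087 0.03100225] 8.7833
{'vfov': 61.156864890016045, 'cx': 317.1817839648299, 'cy': 238.11397650282476, 'position': array([0.53815082, 0.16922898, 0.28822967]), 'orientation': array([ 0.13360227,  0.97179897, -0.19236946, -0.02740775])} 9.8
```

View pics/w1.png

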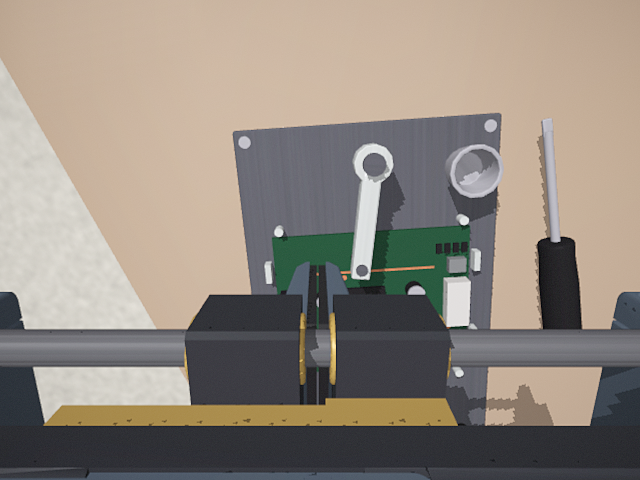

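```bash
python3 - <<'E'
from h import *
push("R",1.73,.07)
a,b=pose("R",0,0,.35,flip=1); C=hubs().mean(0); F=frame()
t=C-.13*F[:,1]
ctrl.move_ptp([t[0],t[1],.36],b); ctrl.hold(.2)
c=ctrl.calibration("wrist");p,d=ctrl.capture("wrist");np.savez("w2.npz",p=p,d=d);np.save("w2c.npy",c,allow_pickle=True)
cv2.imwrite("pics/w2.png",p[...,::-1]);print(c,ctrl.observe()["time"])
E
```

```text
R end [0.26 0.29 0.98] [ 0.53000821 -0.02146982  0.0310543 ] 15.4167
{'vfov': 61.156864890016045, 'cx': 317.1817839648299, 'cy': 238.11397650282476, 'position': array([ 0.50888196, -0.01414096,  0.52786296]), 'orientation': array([ 0.13403664,  0.97804634, -0.15787777, -0.02311171])} 17.5833
```

View pics/w2.png

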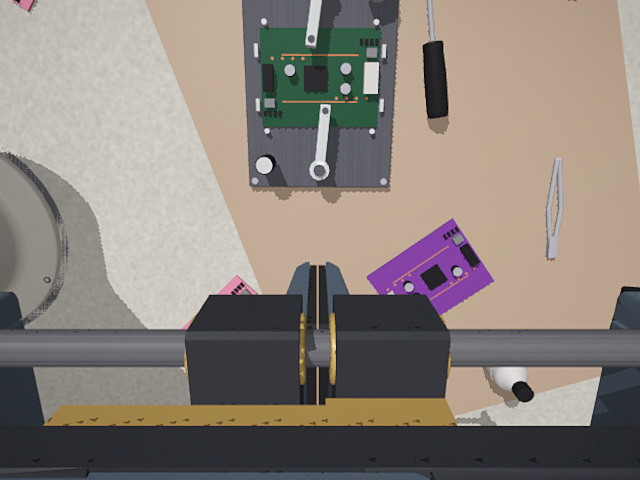

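```bash
cat > look.py <<'E'
from h import *
import sys
n=sys.argv[1]
a,b=pose("R",0,0,.35,flip=1); C=hubs().mean(0); F=frame(); t=C-.065*F[:,1]
ctrl.move_ptp([t[0],t[1],.36],b); ctrl.hold(.3)
c=ctrl.calibration("wrist");p,d=ctrl.capture("wrist");P=cloud(d,c)
cv2.imwrite(f"pics/{n}.png",p[0:290,180:460,::-1].repeat(2,0).repeat(2,1))
hsv=cv2.cvtColor(p,cv2.COLOR_RGB2HSV)
m=((hsv[...,2]>140)&(hsv[...,1]<40)&(P[...,2]>.036)&(P[...,2]<.05)).astype(np.uint8); m[265:]=0
k,l,s,ce=cv2.connectedComponentsWithStats(m)
R_={}
for i in range(1,k):
    if s[i,4]<150: continue
    co,hi=cv2.findContours((l==i).astype(np.uint8),cv2.RETR_EXTERNAL,cv2.CHAIN_APPROX_NONE)
    v,u=np.nonzero(l==i); W=np.array([ray(x,y,.042,c)[:2] for x,y in zip(u,v)])
    side="L" if (W.mean(0)-C)@F[:,1]>0 else "R"
    h=hubs()[0 if side=="L" else 1]
    g=F.T@(W-h).T; g=g.T*(1 if side=="L" else -1)   # arm along -y
    bar=g[(g[:,1]<-.018)&(g[:,1]>-.07)]; pf=np.polyfit(bar[:,1],bar[:,0],1)
    hub=g[g[:,1]>-.009]; 
    hc=(hub.min(0)+hub.max(0))/2
    print(side,s[i],"hub x centre mm",1e3*hc[0],"span",1e3*np.ptp(hub[:,0]),"y range",1e3*g[:,1].min(),1e3*g[:,1].max(),"bar angle",pf[0],"bar mid offset",1e3*np.polyval(pf,0),"width",1e3*len(bar)/52)
print(ctrl.observe()["time"])
E
python3 look.py w3
```

```text
L [305  25  25  83 828] hub x centre mm 2.8117597382752426 span 21.913490850392286 y range -74.1695351876939 10.662351250231172 bar angle 0.14379943923541946 bar mid offset 2.6486616619963925 width 9384.615384615385
R [309 161  21  71 647] hub x centre mm -1.9306694954400252 span 22.209917646715557 y range -73.98655783784884 11.584339482580676 bar angle 0.09851670556131215 bar mid offset -2.1046083082946017 width 7384.615384615385Traceback (most recent call last):
  File "look.py", line 19, in <module>
    bar=g[(g[:,1]<-.018)&(g[:,1]>-.07)]; pf=np.polyfit(bar[:,1],bar[:,0],1)
                                            ~~~~~~~~~~^^^^^^^^^^^^^^^^^^^^^
    raise TypeError("expected non-empty vector for x")
TypeError: expected non-empty vector for x
```

View pics/w3.png

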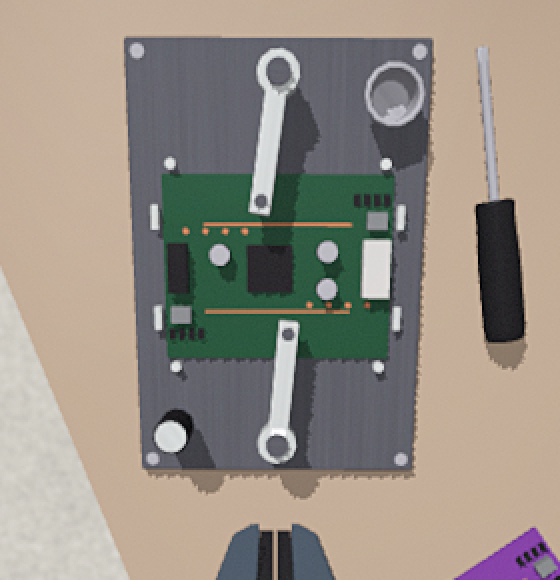

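The picture shows both arms nearly closed. The left hub is at crop (278,72) with its tip hole at (261,201), and the right hub is at (277,445) with its tip hole at (288,334). Both are about 0.1 rad short. The fitted angles are L 0.144 and R 0.099, with the hub line itself at 0.004, so I push on by those amounts.

```bash
sed -i 's/    bar=g\[/    if np.ptp(g[:,1])<.06: continue\n    bar=g[/' look.py
python3 - <<'E'
from h import *
push("R",.1,-.022,n=2,gap0=.014,vel=.06)
push("L",.1,-.067,n=2,gap0=.014,vel=.06)
E
python3 look.py w4
```

```text
R end [-0.14  0.47 -0.14] [ 0.52585732 -0.01792034  0.0310125 ] 21.0333
L end [0.57 1.25 0.06] [0.52529378 0.08921676 0.03099239] 24.3
L [310  25  21  84 822] hub x centre mm 2.9618424349742885 span 21.879180589118832 y range -74.3247311894779 11.466895815872158 bar angle 0.02355925477343322 bar mid offset 3.2208316072755867 width 9288.461538461539
R [310 162  19  71 644] hub x centre mm -2.545528300141267 span 22.179938373411265 y range -73.86321544626108 11.704378310440825 bar angle 0.018303543101048054 bar mid offset -1.9301196059537282 width 7403.846153846154
26.6083
```

View pics/w4.png

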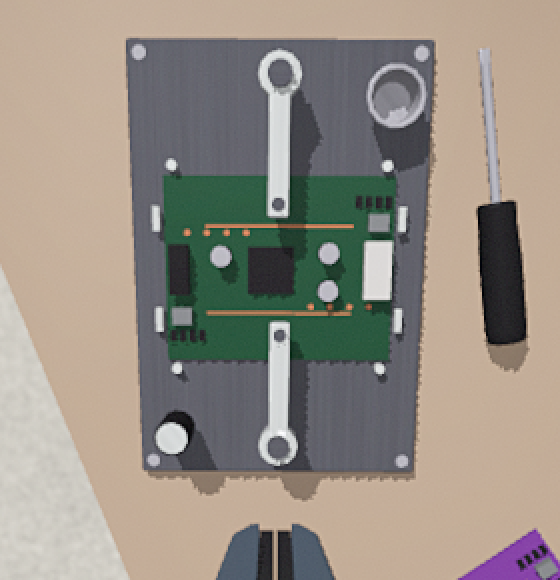

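Both arms now lie across the board, hub to tip hole at crop (279,72)→(278,204) and (278,445)→(280,335). About 0.015–0.02 rad is left, so one small final nudge follows.

```bash
python3 - <<'E'
from h import *
push("R",.05,-.037,n=2,gap0=.014,vel=.06)
push("L",.05,-.087,n=2,gap0=.014,vel=.06)
E
python3 look.py w5
```

```text
R end [-1.04 -0.6  -0.8 ] [ 0.52527275 -0.01741789  0.03102531] 29.3417
L end [ 0.17  0.62 -0.13] [0.52620629 0.08854414 0.0309909 ] 32.5917
L [310  25  21  84 871] hub x centre mm 2.9627618691617594 span 21.87914869840782 y range -74.32481609739473 11.464491248020506 bar angle -0.007573089546015131 bar mid offset 2.8189804750778436 width 9923.076923076924
R [310 162  19  71 677] hub x centre mm -2.5477407376030903 span 22.179904751225806 y range -73.85836016826475 11.706608053056426 bar angle -0.003830420735052678 bar mid offset -1.9622060187243455 width 7788.461538461538
34.9
```

View pics/w5.png

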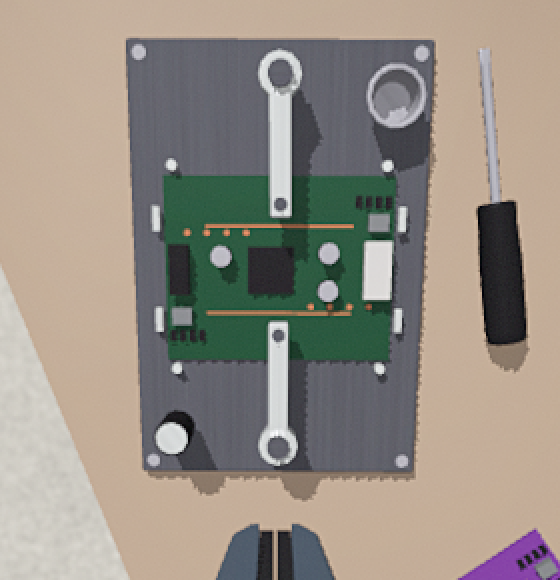

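Hub to tip hole now runs (280,72)→(281,204) and (278,335)→(278,445), so the arms are in line to within about 0.01 rad. The board, cup and capacitor are where they were, and the robot is clear of everything.

```bash
python3 -c "
from cell import ctrl
print(ctrl.close_job())"
```

```text
the job is handed in; nothing more can be done
None
```

Both swing arms now lie straight across the board pointing at each other, within about 0.01 rad by the last camera check; the board, screw cup and capacitor looked unmoved, and the job was handed in at about 35 s of the 48 s allowed.

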